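# Gap the drawer fronts of a chest with a feeler gauge

### The job

Lay every drawer front that is on the bench face up into an opening of its own in the chest, seated flat and square. With the gap gauge from the hook, set each one so that the gauge's blade, pushed fully in, is a light drag fit between the front and the rail above it, on the cornice side (the leather facing needs that gap). Leave the fronts so, hang the gauge back on the double hook by its handle, and leave the cup, glue bottle and hammer undisturbed.

Things in the scene. Friction and masses are not known exactly. Their poses are not given: they have to be found in the camera images.
- chest: Dark wooden chest on its back, fixed: 266 (y) x 300 (x) x 120 mm high. 2 x 2 drawer openings face up, each 98 (x) x 96 mm (y), 20 mm deep to a grippy rubber mat; uprights 16 mm wide, rails (along y) 20 mm, flush at 120 mm. Each opening's top rail is on its +x side. Origin on the bench under the middle; x points to the chest's top (cornice side, away from the bun feet), z up.
- stand: A small plywood bench stand, fixed: foot 120 x 180 mm, an upright board at its +x side (front face 56 mm from the origin, top at 195 mm), with a steel double-prong hook on it. Origin on the bench under the foot; x points from the prongs' tips to the board, z up.
- hook (a point): Midway between the hook's two prongs, level with their tops (164 mm above the bench), 46 mm in front of the board. The prongs are level 8 mm rods, 60 mm apart (30 mm either side in the stand's y), pointing to the stand's -x; from 36 mm in front of this point they slope up to tips 50 mm in front of it and 10 mm higher.
- gauge: Gap gauge, 0.16 kg: a steel blade 60 mm long (y), 5 mm thick (x) stands 16 mm out below a wooden stock 28 x 110 x 14 mm (x, y, z); its lowest 9 mm taper evenly to 2 mm thick at the end. Above is a D handle. The stock rests on the wood either side, so the gauge stands by itself in a gap up to 14 mm. Origin at the middle of the blade's lower edge, z up. Either face may look either way.
- gauge_handle (a point): Centre of the handle bar of the gap gauge: bar 16 x 110 x 14 mm (x, y, z), 67 mm above the blade's lower edge. Below the bar is an open window 90 mm wide (y) and 30 mm high, down to the stock. At the start the gauge hangs on the hook by this bar, blade down, its axes along the stand's.
- gauge_tip (a point): Middle of the blade's lower edge of the gap gauge; the stock's underside is 16 mm above it.
- opening_0 (a point): Opening 0 of the chest (upper row): the middle of the inner edge of its top rail, level with the rail's upper face. Axes along the chest's: x into the top rail (so the opening lies on the -x side), y along the rail, z up.
- front_0: Oak drawer front, loose, 0.2 to 0.3 kg: board 90 mm wide (y), 20 mm thick (z), cut by hand to a length (x) between 83 and 91 mm that differs from front to front and is not told. Origin at the centre of its back, which lies down. May be missing. Fits any opening, either end up. On the rubber mat it stays where it is put; sliding it there takes 2 to 4 N.
- pull_0 (a point): Centre of the oblong wooden pull of front 0: 44 mm long (x), 16 mm wide (y), 28 mm high, in the middle of the front's face; the point is 34 mm above the front's back. Axes along the front's.
- opening_1 (a point): Opening 1 of the chest (upper row): the middle of the inner edge of its top rail, level with the rail's upper face. Axes along the chest's: x into the top rail (so the opening lies on the -x side), y along the rail, z up.
- front_1: Oak drawer front, loose, 0.2 to 0.3 kg: board 90 mm wide (y), 20 mm thick (z), cut by hand to a length (x) between 83 and 91 mm that differs from front to front and is not told. Origin at the centre of its back, which lies down. May be missing. Fits any opening, either end up. On the rubber mat it stays where it is put; sliding it there takes 2 to 4 N.
- pull_1 (a point): Centre of the oblong wooden pull of front 1: 44 mm long (x), 16 mm wide (y), 28 mm high, in the middle of the front's face; the point is 34 mm above the front's back. Axes along the front's.
- opening_2 (a point): Opening 2 of the chest (lower row): the middle of the inner edge of its top rail, level with the rail's upper face. Axes along the chest's: x into the top rail (so the opening lies on the -x side), y along the rail, z up.
- front_2: Oak drawer front, loose, 0.2 to 0.3 kg: board 90 mm wide (y), 20 mm thick (z), cut by hand to a length (x) between 83 and 91 mm that differs from front to front and is not told. Origin at the centre of its back, which lies down. May be missing. Fits any opening, either end up. On the rubber mat it stays where it is put; sliding it there takes 2 to 4 N.
- pull_2 (a point): Centre of the oblong wooden pull of front 2: 44 mm long (x), 16 mm wide (y), 28 mm high, in the middle of the front's face; the point is 34 mm above the front's back. Axes along the front's.
- opening_3 (a point): Opening 3 of the chest (lower row): the middle of the inner edge of its top rail, level with the rail's upper face. Axes along the chest's: x into the top rail (so the opening lies on the -x side), y along the rail, z up.
- front_3: Oak drawer front, loose, 0.2 to 0.3 kg: board 90 mm wide (y), 20 mm thick (z), cut by hand to a length (x) between 83 and 91 mm that differs from front to front and is not told. Origin at the centre of its back, which lies down. May be missing. Fits any opening, either end up. On the rubber mat it stays where it is put; sliding it there takes 2 to 4 N.
- pull_3 (a point): Centre of the oblong wooden pull of front 3: 44 mm long (x), 16 mm wide (y), 28 mm high, in the middle of the front's face; the point is 34 mm above the front's back. Axes along the front's.
- pen_cup: Blue cup, 72 mm across, 95 mm high, with pens; not to be disturbed. Origin at its underside.
- glue: White glue bottle, 56 mm across, 150 mm high; not to be disturbed. Origin at its underside.
- hammer: Small hammer lying on the bench, 260 mm long; not to be disturbed.
Not all that is in view belongs to the job. Leave any white or yellow look-alike of the front_0 alone.

How it is judged:
On the way:
1. the gauge's blade is down in the gap between a seated front and the rail above it, and fits it ((((x of pull_0 in the frame of chest between 0.0597 and 0.0618 m or x of pull_0 in the frame of chest between -0.0583 and -0.0562 m) and z of pull_0 in the frame of chest between 0.13 and 0.1375 m and angle between the x axis of pull_0 and the x axis of chest, either way round below 0.035 rad and angle between pull_0's own z axis and vertical below 0.035 rad and (x of gauge_tip in the frame of pull_0 between 0.042 and 0.049 m or x of gauge_tip in the frame of pull_0 between -0.049 and -0.042 m) and y of gauge_tip in the frame of pull_0 between -0.03 and 0.03 m and z of gauge_tip in the frame of pull_0 below -0.023 m) or ((x of pull_1 in the frame of chest between 0.0587 and 0.0608 m or x of pull_1 in the frame of chest between -0.0593 and -0.0572 m) and z of pull_1 in the frame of chest between 0.13 and 0.1375 m and angle between the x axis of pull_1 and the x axis of chest, either way round below 0.035 rad and angle between pull_1's own z axis and vertical below 0.035 rad and (x of gauge_tip in the frame of pull_1 between 0.043 and 0.05 m or x of gauge_tip in the frame of pull_1 between -0.05 and -0.043 m) and y of gauge_tip in the frame of pull_1 between -0.03 and 0.03 m and z of gauge_tip in the frame of pull_1 below -0.023 m) or ((x of pull_2 in the frame of chest between 0.0577 and 0.0598 m or x of pull_2 in the frame of chest between -0.0603 and -0.0582 m) and z of pull_2 in the frame of chest between 0.13 and 0.1375 m and angle between the x axis of pull_2 and the x axis of chest, either way round below 0.035 rad and angle between pull_2's own z axis and vertical below 0.035 rad and (x of gauge_tip in the frame of pull_2 between 0.044 and 0.051 m or x of gauge_tip in the frame of pull_2 between -0.051 and -0.044 m) and y of gauge_tip in the frame of pull_2 between -0.03 and 0.03 m and z of gauge_tip in the frame of pull_2 below -0.023 m) or ((x of pull_3 in the frame of chest between 0.0567 and 0.0588 m or x of pull_3 in the frame of chest between -0.0613 and -0.0592 m) and z of pull_3 in the frame of chest between 0.13 and 0.1375 m and angle between the x axis of pull_3 and the x axis of chest, either way round below 0.035 rad and angle between pull_3's own z axis and vertical below 0.035 rad and (x of gauge_tip in the frame of pull_3 between 0.045 and 0.052 m or x of gauge_tip in the frame of pull_3 between -0.052 and -0.045 m) and y of gauge_tip in the frame of pull_3 between -0.03 and 0.03 m and z of gauge_tip in the frame of pull_3 below -0.023 m))), for 0.2 s.
At the end, for the whole second after the job is handed in: Every front present lies flat and square (within 2 degrees) in an opening of its own, with 4.2 to 6.3 mm between it and the rail on its cornice side (blade 5 mm), at rest; the gauge hangs upright by its handle bar on both prongs of the hook ((x of pull_0 in the frame of chest between 0.0597 and 0.0618 m or x of pull_0 in the frame of chest between -0.0583 and -0.0562 m) and z of pull_0 in the frame of chest between 0.13 and 0.1375 m and angle between the x axis of each of pull_0, pull_1, pull_2, pull_3 and the x axis of chest, either way round below 0.035 rad and angle between each of pull_0, pull_1, pull_2, pull_3's own z axis and vertical below 0.035 rad and (x of pull_1 in the frame of chest between 0.0587 and 0.0608 m or x of pull_1 in the frame of chest between -0.0593 and -0.0572 m) and z of pull_1 in the frame of chest between 0.13 and 0.1375 m and (x of pull_2 in the frame of chest between 0.0577 and 0.0598 m or x of pull_2 in the frame of chest between -0.0603 and -0.0582 m) and z of pull_2 in the frame of chest between 0.13 and 0.1375 m and (x of pull_3 in the frame of chest between 0.0567 and 0.0588 m or x of pull_3 in the frame of chest between -0.0613 and -0.0592 m) and z of pull_3 in the frame of chest between 0.13 and 0.1375 m and linear speed of each of front_0, front_1, front_2, front_3 below 0.01 m/s and x of gauge_handle in the frame of hook between -0.034 and 0.036 m and y of gauge_handle in the frame of hook between -0.018 and 0.018 m and z of gauge_handle in the frame of hook between 0.002 and 0.014 m and angle between gauge_handle's own z axis and vertical below 0.2 rad and linear speed of gauge below 0.02 m/s and contact force between gauge and stand above 0.5 N); the robot touches nothing.
It fails at once if the pen cup was disturbed (moved over 30 mm) (distance of pen_cup from where it was at the start of the episode above 0.03 m).
It fails at once if the glue bottle was disturbed (moved over 30 mm) (distance of glue from where it was at the start of the episode above 0.03 m).
It fails at once if the hammer was disturbed (moved over 30 mm) (distance of hammer from where it was at the start of the episode above 0.03 m).
Of front_0, front_1, front_2, front_3 only 3 to 4 are there at a start; the rules pass over those that are not, and their reading is None.
At some moment in a run one of front_0, front_1, front_2, front_3 may be knocked a few centimetres aside while the robot is not near it.
It also fails if it takes over 210 s, if anything falls off the work surface, if the arm or the gripper's body presses on something with over 40 N, if the wrist force passes 120 N, or if a joint passes its speed limit or range.

### The arm

A 6-joint arm with a two-finger parallel gripper is mounted at the origin on the work surface. World frame = base frame: x ahead of the robot, y to its left, z up, the work surface at z = 0. Lengths are in m, angles in rad, forces in N, time in s.
With the tool pointing down it reaches from about 0.275 to 0.875 m from the base axis. Payload 12.5 kg.
Tool frame: the origin (TCP) lies at the very end of the fingers, on their centre line; the grasp point (between the pads) lies 19 mm behind it; z points along the fingers, y is the line along which they close (so a half turn about z gives the same grasp; the last joint's range is limited). The gripper opens to 85 mm and grips with 20 to 120 N. Pads are 22 mm wide; open, the fingers measure 114 mm over their backs; the gripper's body (76 mm by 85 mm) begins 54 mm behind the grasp point. The pads swing forward as they close: fully open they stand 13 mm farther back than shut.
Start: joints at [1.134, 0.351, 1.652, -0, 1.139, -0.085], TCP at [0.189, 0.516, 0.204] pointing down, gripper open.
Joint ranges: [-2.75, 2.75], [-0.79, 2.1], [0.01, 2.65], [-1.57, 4.71], [0.07, 3.14], [-2.87, 2.87]. Speed limits (rad/s): [2.22, 2.22, 2.79, 3.14, 3.14, 3.14].

### API

Orientations are given as a 3x3 rotation matrix whose columns are the frame's x, y, z axes.
In Python, from bench import manip gives the robot as it stands. Calls block until the motion is done:
- manip.move_ptp(position, orientation): joint-space move of the TCP to a pose.
- manip.move_l(position, attitude=None, max_speed=0.15): straight line of the TCP; attitude=None keeps the orientation; max_speed is the mean speed in m/s.
- manip.move_j(angles): joint-space move.
- manip.set_gripper(opening, effort=None): opening from 0.0 (shut) to 1.0 (fully open); effort is the grip in N (None keeps the last); returns when the fingers have stopped.
- manip.dwell(seconds).
- manip.inverse_kinematics(position, orientation): joint angles nearest the present ones, or None.
- manip.grab_frame(name): name is "scene" or "top" or "wrist"; returns (picture, depth): 480x640x3 uint8, red, green, blue; 480x640 float32, m along the optical axis (not along the pixel's ray), 0 where there is no reading.
- manip.get_calibration(name): a dict with "camera_matrix" (3x3 intrinsics, pixels), "k1" (the pictures are not rectified: a ray, as slopes to the right and down, at radius r is drawn at 1 + k1 r^2 times it, then the intrinsics apply), "R" (3x3) and "t" (3): a world point X has camera coordinates R X + t. Camera axes: x right, y down, z forward; pixel columns grow to the right and rows downward; lengths in m; the calibration is good to about 2 mm. A picture is of the moment at which its call begins: read the wrist's pose just before it. get_calibration takes no time and is no camera call; for the wrist camera it gives the pose at the moment of the call.
A pose or a line that the arm cannot do raises manip.Unreachable and nothing moves.
- manip.sign_off(): hands the job in; it is judged then, once.
Trained networks look in the newest picture that a camera, given by its name, has taken for a name from the list of things; names that differ only in an ending like _2 or _b are one class to them, and where a whole thing is asked for, a point or a joint stands for the part that bears it (a point fixed in the world has none). Each returns a list of dicts, best first, with "confidence" (0 to 1); they miss things now and then, are a little off and sometimes report something else, mostly with a low value. They report only what shows in the picture. A call takes as long as a camera call. They do not tell look-alikes from the thing itself.
- manip.look_for(camera, name): "at" ([x, y, z] in m, in world coordinates, good to about 4 mm: the middle of the surface that is visible of it).
Readings, each from a call of its own:
- manip.current_time(): time.
- manip.current_qpos(): joint angles.
- manip.current_joint_vel(): joint speeds.
- manip.current_joint_torque(): joint torques, N m.
- manip.current_ee_pos(): TCP position.
- manip.current_tcp_rot(): TCP orientation.
- manip.current_force(): force on the tool from outside, world axes, zero at the start.
- manip.current_ft_torque(): the same for the moment, N m.
- manip.current_grip_width(): opening from 0.0 (shut) to 1.0 (fully open).
- manip.current_grip_force(): force on a finger pad.
Only numpy, scipy, OpenCV 4.12 (cv2) and the standard library are available. Lean on these libraries where they do the work, as an engineer would, in place of code of your own. Each camera call takes 0.05 s, during which the arm holds its last target. There are 200 camera calls.

## Working session

There is one attempt and no reset: what is moved stays moved. The work goes in short steps, each a Python script; the robot and the scene stay as the last script left them, time stands still between calls to the robot, and variables do not carry over. Pictures are saved under pics/ and viewed, at most 14 in all, crops included, and the job is handed in when it is done.

```bash
ls; mkdir -p pics; python3 - <<'E'
from bench import manip
import cv2
for c in("scene","top"):
    p,d=manip.grab_frame(c); cv2.imwrite(f"pics/{c}0.png",p[:,:,::-1])
    for n in("chest","stand","front_0","pull_0","gauge","gauge_handle","pen_cup","glue","hammer"):
        print(c,n,[(x["at"].round(3).tolist() if hasattr(x["at"],"round") else [round(v,3) for v in x["at"]],round(x["confidence"],2)) for x in manip.look_for(c,n)])
    k=manip.get_calibration(c); print(k)
print(manip.current_time())
E
```

```text
pics
scene chest [([0.605, -0.118, 0.099], 0.91), ([0.765, 0.249, 0.083], 0.17), ([0.78, 0.118, 0.067], 0.16)]
scene stand [([0.769, 0.25, 0.081], 0.64)]
scene front_0 [([0.53, 0.517, 0.018], 0.74), ([0.434, 0.18, 0.018], 0.73), ([0.442, 0.359, 0.018], 0.66), ([0.608, 0.356, 0.019], 0.63), ([0.291, 0.249, 0.017], 0.61), ([0.604, 0.197, 0.02], 0.59)]
scene pull_0 [([0.432, 0.176, 0.016], 0.9), ([0.291, 0.25, 0.018], 0.82), ([0.441, 0.357, 0.02], 0.77), ([0.605, 0.192, 0.024], 0.56), ([0.609, 0.356, 0.019], 0.55), ([0.535, 0.517, 0.018], 0.55)]
scene gauge [([0.46, -0.403, 0.177], 0.72)]
scene gauge_handle [([0.459, -0.402, 0.178], 0.92)]
scene pen_cup [([0.78, 0.119, 0.068], 0.65), ([0.46, -0.405, 0.178], 0.65)]
scene glue [([0.765, 0.248, 0.084], 0.7)]
scene hammer [([0.771, -0.344, 0.022], 0.85)]
{'camera_matrix': array([[492.3351625 ,   0.        , 319.99079295],
       [  0.        , 492.3351625 , 239.05403814],
       [  0.        ,   0.        ,   1.        ]]), 'k1': -0.007487548517191335, 'R': array([[ 0.64806591,  0.76132433,  0.01989566],
       [ 0.52804209, -0.43035606, -0
[... 638 characters left out ...]
.018], 0.61), ([0.747, 0.256, 0.102], 0.57)]
top gauge [([0.451, -0.395, 0.178], 0.56)]
top gauge_handle [([0.451, -0.394, 0.181], 0.94)]
top pen_cup [([0.772, 0.137, 0.051], 0.87)]
top glue [([0.749, 0.26, 0.104], 0.68), ([0.42, 0.181, 0.021], 0.17)]
top hammer [([0.742, -0.34, 0.025], 0.82)]
{'camera_matrix': array([[459.82840344,   0.        , 324.12758465],
       [  0.        , 459.82840344, 239.24076589],
       [  0.        ,   0.        ,   1.        ]]), 'k1': -0.08820604919187738, 'R': array([[-0.00592557, -0.9999762 ,  0.00353274],
       [-0.99861174,  0.0057325 , -0.05236153],
       [ 0.05234003, -0.00383811, -0.99862195]]), 't': array([0.06482011, 0.51554103, 1.41537493])}
1.0
```

View pics/top0.png

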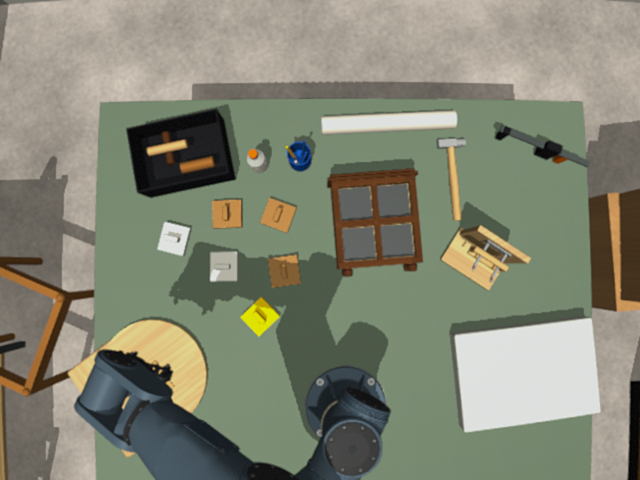

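View pics/scene0.png

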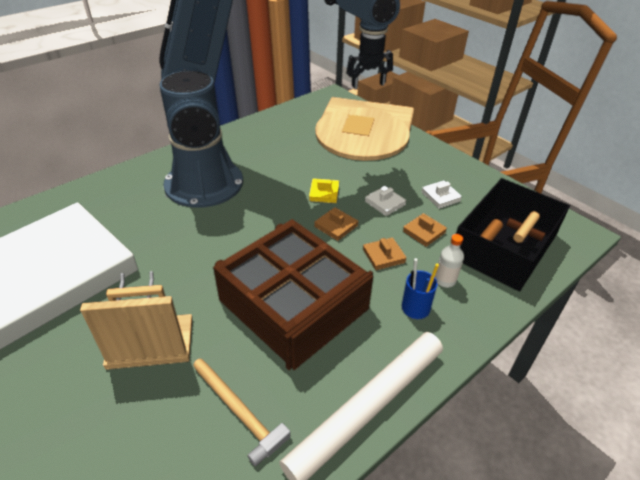

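Oak candidates in the top picture: (227,213), (278,214) and (285,270). Look-alikes: white (173,237), greyish white (223,266) and yellow (260,316). There is also an oak-coloured square on the round board at (358,125) in the scene picture, so I'll enlarge those.

```bash
python3 - <<'E'
import cv2,numpy as np
a=cv2.imread("pics/scene0.png")[90:280,300:480]
b=cv2.imread("pics/top0.png")[185:345,145:310]
a=cv2.resize(a,(400,422),interpolation=3);b=cv2.resize(b,(400,422),interpolation=3)
cv2.imwrite("pics/crop1.png",np.hstack([a,b]))
E
```

```text
(no output)
```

View pics/crop1.png

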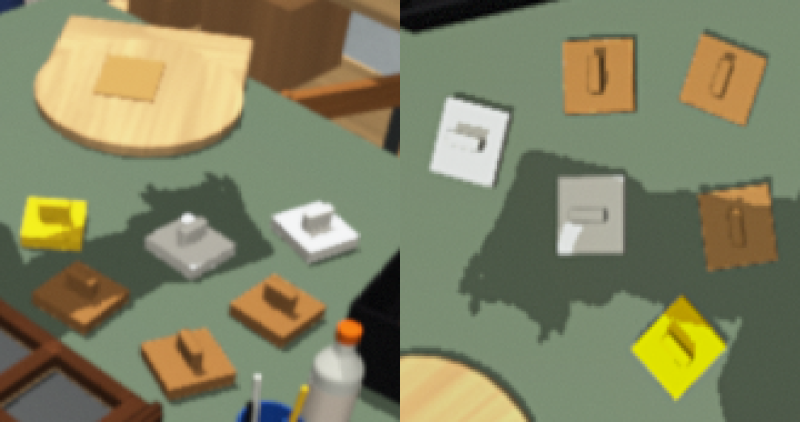

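Three oak fronts with pulls are on the bench. The greyish one is white in shadow, and the square on the round board is flat with no pull. Next I'll measure from near with the wrist camera.

```bash
cat > h.py <<'E'
from bench import manip
import numpy as np, cv2
def down(yaw):  # tool x axis at heading yaw, tool z down
    c,s=np.cos(yaw),np.sin(yaw)
    return np.array([[c,s,0],[s,-c,0],[0,0,-1.]])
def cloud(name="wrist"):
    k=manip.get_calibration(name); p,d=manip.grab_frame(name)
    K=k["camera_matrix"]; v,u=np.mgrid[:480,:640]
    x=(u-K[0,2])/K[0,0]; y=(v-K[1,2])/K[1,1]; X,Y=x.copy(),y.copy()
    for _ in range(6):
        f=1+k["k1"]*(X*X+Y*Y); X=x/f; Y=y/f
    c=np.stack([X*d,Y*d,d],-1)
    return p,(c-k["t"])@k["R"],d
E
python3 - <<'E'
from h import *
print(manip.current_tcp_rot().round(2).tolist())
k=manip.get_calibration("wrist"); R=manip.current_tcp_rot()
print(k["camera_matrix"][0,0],k["k1"],"cam in tool",R.T@(-k["R"].T@k["t"]-manip.current_ee_pos()),(R.T@k["R"].T).round(2).tolist())
for n,(pos,y) in dict(fronts=((0.47,0.25,0.40),np.pi/2),chest=((0.50,-0.09,0.42),0),stand=((0.44,-0.36,0.42),0)).items():
    for yy in (y,y+np.pi):
        try: manip.move_ptp(pos,down(yy)); break
        except manip.Unreachable: print("unr",n,yy)
    p,w,d=cloud(); np.savez(f"{n}.npz",p=p,w=w,d=d); cv2.imwrite(f"pics/{n}.png",p[:,:,::-1])
    print(n,yy,manip.current_qpos().round(2),manip.current_time())
ims=[cv2.resize(cv2.imread(f"pics/{n}.png"),(400,300)) for n in("fronts","chest","stand")]
cv2.imwrite("pics/w1.png",np.vstack([np.hstack(ims[:2]),np.hstack([ims[2],ims[2]*0])]))
E
```

```text
[[-0.94, 0.34, -0.0], [0.34, 0.94, -0.0], [0.0, -0.0, -1.0]]
400.9997858542998 -0.002230426980251069 cam in tool [ 0.06510024  0.00101603 -0.16984582] [[-0.0, -0.97, -0.26], [1.0, -0.0, -0.0], [0.0, -0.26, 0.97]]
fronts 1.5707963267948966 [0.4  0.19 1.39 0.   1.56 0.4 ] 2.6417
chest 0 [-0.27  0.14  1.41  0.    1.6   1.3 ] 3.9833
stand 0 [-0.77  0.26  1.25  0.    1.62  0.8 ] 5.1083
```

View pics/w1.png

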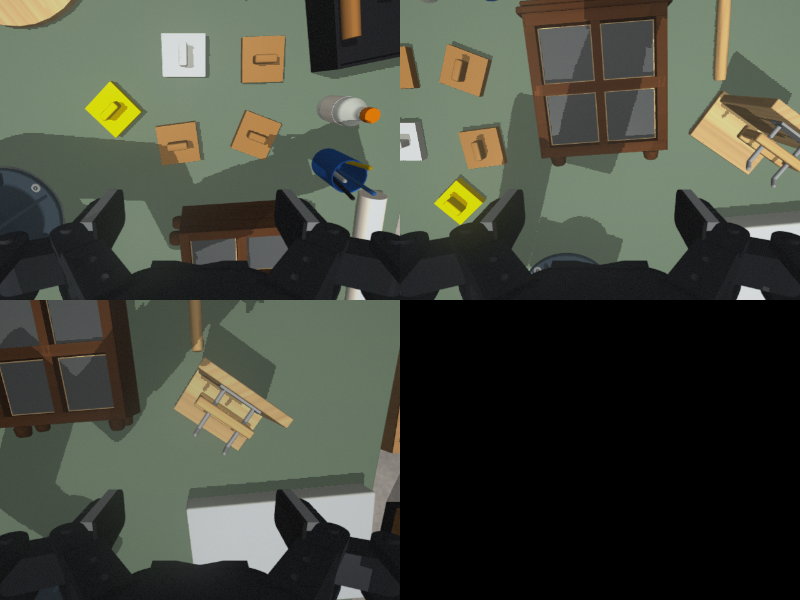

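The wrist views show the three oak fronts at half-scale (179,143), (257,134) and (263,60), the chest with all four openings, and the stand with the gauge bar on its prongs at about (225,412). Next come the poses from the clouds.

```bash
python3 - <<'E'
import numpy as np,cv2
def rects(xy,res=0.001,minarea=1500):
    lo=xy.min(0)-0.01; ij=((xy-lo)/res).astype(int); m=np.zeros(ij.max(0)+12,np.uint8); m[ij[:,0],ij[:,1]]=255
    m=cv2.morphologyEx(m,cv2.MORPH_CLOSE,np.ones((5,5)))
    for c in cv2.findContours(m,0,2)[0]:
        if cv2.contourArea(c)>minarea:
            (a,b),s,t=cv2.minAreaRect(c); yield (np.array([b,a])*res+lo).round(4),np.array(s)[::-1].round(1),round(90-t,2)   # angle: of (first size) 
def boxes(xy): 
    for r in rects(xy): print("  ctr",r[0],"size",r[1],"ang",r[2])
z=np.load("fronts.npz"); p,w,d=z["p"].astype(int),z["w"],z["d"]
ok=(d>0)&(w[...,0]>0.25)&(w[...,1]>0.1)&(w[...,1]<0.6)
wood=(p[...,0]-p[...,2]>0.35*p[...,0])&(p[...,1]<0.75*p[...,0])
b=ok&(w[...,2]>0.010)&(w[...,2]<0.055)&wood
print("front tops z",np.median(w[b][:,2]))
def show(m,mina):
    n,l,st,_=cv2.connectedComponentsWithStats(m.astype(np.uint8))
    for i in range(1,n):
        if st[i,4]>mina:
            q=w[l==i]; c,s,t=cv2.minAreaRect((q[:,:2]*1000).astype(np.float32)); print("  c",np.round(c,1),"s",np.round(s,1),"t",round(t,2),"n",st[i,4],"z",np.median(q[:,2]).round(4))
print("face"); show(b&(w[...,2]<0.026)&(w[...,2]>0.016),300)
print("pull"); show(b&(w[...,2]>0.042),60)
z=np.load("chest.npz"); p,w,d=z["p"].astype(int),z["w"],z["d"]
ok=(d>0)&(abs(w[...,1]+0.09)<0.2)&(w[...,0]>0.35)&(w[...,0]<0.8)
print("rim z",np.median(w[ok&(w[...,2]>0.112)][:,2]))
print("mats");show(ok&(abs(w[...,2]-0.10)<0.006),500)
print("rim");show(ok&(w[...,2]>0.114),500)
z=np.load("stand.npz"); p,w,d=z["p"].astype(int),z["w"],z["d"]
ok=(d>0)&(w[...,1]<-0.25)&(w[...,0]>0.3)
print("board top");show(ok&(w[...,2]>0.189)&(w[...,2]<0.2),50)
print("bar+prongs");show(ok&(w[...,2]>0.155)&(w[...,2]<0.189),50)
wood=(p[...,0]-p[...,2]>0.25*p[...,0])
print("bar");show(ok&(w[...,2]>0.17)&(w[...,2]<0.187)&wood,50)
print("foot");show(ok&(w[...,2]>0.005)&(w[...,2]<0.03)&wood,300)
E
```

```text
front tops z 0.020712032629476903
face
  c [599.9 367.1] s [85.  88.8] t 1.99 n 3326 z 0.0204
  c [594.6 207.4] s [89. 83.] t 69.46 n 3164 z 0.0206
  c [421.7 188.6] s [87.4 87.9] t 7.82 n 1311 z 0.0206
pull
  c [737.  434.4] s [10.4 69.9] t 18.53 n 283 z 0.0517
  c [600.7 367.7] s [44.1 15.4] t 0.9 n 440 z 0.0482
  c [595.1 206.9] s [16.1 43.9] t 69.53 n 366 z 0.0483
  c [421.2 187. ] s [43.1 15.1] t 5.16 n 206 z 0.0486
rim z 0.513054988888628
mats
  c [ 627.7 -140.7] s [98.4 96.5] t 4.28 n 7897 z 0.1004
  c [619.1 -27.6] s [98.3 96.6] t 4.28 n 7801 z 0.1004
  c [ 508.8 -149.5] s [98.  96.4] t 4.3 n 6467 z 0.1005
  c [500.4 -36.4] s [97.9 96.7] t 4.27 n 6397 z 0.1004
rim
  c [573.4 -87. ] s [276.2 265.1] t 3.92 n 24644 z 0.1204
  c [504.9 -88.2] s [ 33.8 147.7] t 0.18 n 62264 z 0.5197
board top
  c [ 493.5 -431.4] s [169.9  18.2] t 56.82 n 3406 z 0.1954
bar+prongs
  c [ 445.9 -400.5] s [166.1  95.6] t 56.82 n 3326 z 0.1765
bar
  c [ 454.2 -400.8] s [109.5  16.1] t 56.81 n 1653 z 0.1782
foot
  c [ 626.1 -351. ] s [99.9 25.4] t 3.8 n 1579 z 0.024
  c [ 479.4 -355.2] s [ 67.1 102.9] t 56.9 n 2758 z 0.0185
  c [ 461.9 -437.9] s [68.8 28.2] t 56.94 n 1007 z 0.0186
  c [ 427.4 -482.7] s [21.9 36.8] t 57.46 n 327 z 0.0187
  c [ 406.8 -402. ] s [68.9 32.8] t 56.52 n 1060 z 0.0185
  c [ 377.6 -450. ] s [21.3 36.4] t 56.99 n 328 z 0.0185
```

```bash
cat >> h.py <<'E'
CY=np.radians(4.28); CR=down(CY)
ex=np.array([np.cos(CY),np.sin(CY),0]); ey=np.array([-np.sin(CY),np.cos(CY),0]); ez=np.array([0,0,1.])
OP={0:(.6191,-.0276),1:(.6277,-.1407),2:(.5004,-.0364),3:(.5088,-.1495)}  # opening centres
def F(): return np.mean([manip.current_force() for _ in range(3)],0)
def slide(dirn,step,maxd,lim,f0=None):
    """steps along dirn until the opposing force exceeds lim; returns (travel, force)"""
    f0=F() if f0 is None else f0; s=0; p0=manip.current_ee_pos(); f=0
    while s<maxd:
        s+=step; manip.move_l(p0+dirn*s,max_speed=0.02); f=-(F()-f0)@dirn
        if f>lim: break
    return s,f
def pick(xy,yaw,h=0.024):
    R=down(yaw); xy=np.array(xy)
    manip.set_gripper(0.6); manip.move_ptp([*xy,0.13],R); manip.move_l([*xy,h],max_speed=0.12)
    manip.set_gripper(0.0,effort=60); print("grip",manip.current_grip_width(),manip.current_grip_force())
    manip.move_l([*xy,0.21],max_speed=0.2)
def place(o,back=0.0065,dy=0.0):
    c=np.array([*OP[o],0])+ey*dy
    manip.move_ptp(c+ez*0.21,CR); manip.move_l(c+ez*0.155); f0=F()
    s,f=slide(-ez,0.004,0.020,6,f0); print("descend",s,f,(F()-f0).round(1))
    if f>6: manip.move_l(manip.current_ee_pos()+ez*0.02); return False
    s,f=slide(ex,0.0005,0.012,5,f0); p=manip.current_ee_pos()
    print("rail contact: tcp-centre",(p-c)@ex,f)
    manip.move_l(p-ex*back); print("side force after backoff",(F()-f0).round(1))
    s,f=slide(-ez,0.001,0.014,4,f0); print("down",s,f,manip.current_ee_pos().round(4))
    manip.set_gripper(0.5); manip.move_l(manip.current_ee_pos()+ez*0.09,max_speed=0.2); return True
E
python3 - <<'E'
from h import *
pick((.5949,.2070),np.radians(-20.5)); print(place(1),manip.current_time())
E
```

```text
grip -0.000610980854518948 0.0
descend 0.02 -0.27487635690445666 [ 0.3  0.7 -0.3]
rail contact: tcp-centre 0.01236272218083086 -0.5930953921235561
side force after backoff [ 0.5  0.9 -1.4]
down 0.014000000000000005 -1.1058733814598274 [ 0.6333 -0.1399  0.1214]
True 24.9167
```

The grip closed on nothing, so I'll look again. That front may have been knocked.

```bash
python3 - <<'E'
from h import *
manip.move_ptp((0.47,0.25,0.40),down(np.pi/2))
p,w,d=cloud(); cv2.imwrite("pics/f2.png",p[:,:,::-1]); np.savez("fronts.npz",p=p,w=w,d=d)
E
```

```text
(no output)
```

View pics/f2.png

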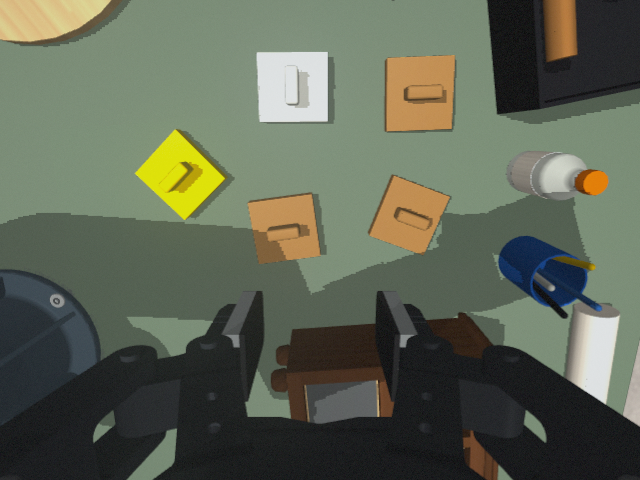

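The front did not move (still at (410,214)). I'll go down open and look before closing.

```bash
python3 - <<'E'
from h import *
R=down(np.radians(-20.5))
manip.set_gripper(0.6); manip.move_ptp([.5949,.2070,.13],R);manip.move_l([.5949,.2070,.024]); print(manip.current_ee_pos(),manip.current_tcp_rot().round(2).tolist(),manip.current_grip_width(),manip.current_force())
p,w,d=cloud(); cv2.imwrite("pics/f3.png",p[:,:,::-1])
E
```

```text
[0.59555655 0.20719542 0.02499099] [[0.94, -0.35, 0.0], [-0.35, -0.94, 0.0], [0.0, -0.0, -1.0]] 0.5997521493061636 [-0.32189039 -0.5455089   0.52912225]
```

View pics/f3.png

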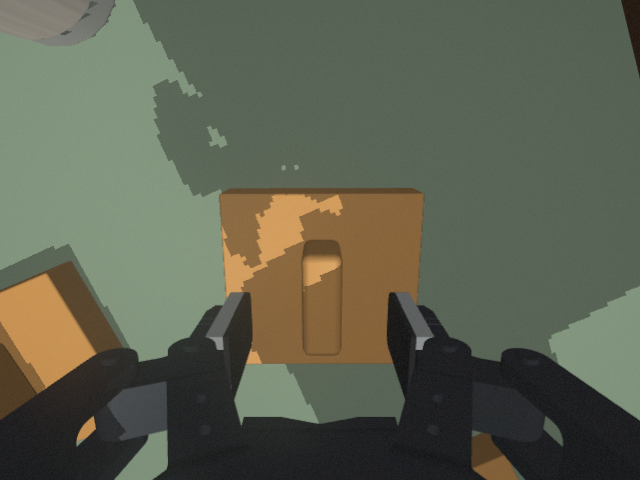

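```bash
python3 - <<'E'
from h import *
manip.set_gripper(0.0,effort=60); print(manip.current_grip_width(),manip.current_grip_force())
manip.dwell(0.3); print(manip.current_grip_width(),manip.current_grip_force(),manip.current_ee_pos(),manip.current_force())
p,w,d=cloud(); cv2.imwrite("pics/f4.png",p[:,:,::-1])
E
```

```text
0.003178763921275082 0.0
-0.0005687202739271643 0.0 [0.59490822 0.20699153 0.02398988] [ 1.33076357 -0.15088407 -0.73269704]
```

View pics/f4.png

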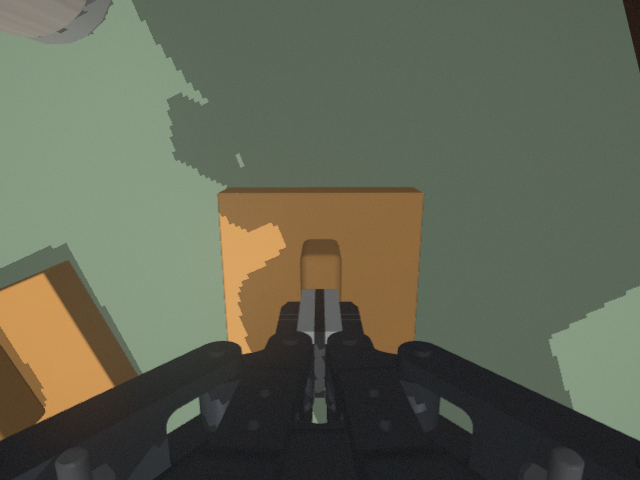

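```bash
python3 - <<'E'
from h import *
p,w,d=cloud()
for v in (200,220,250,270,285,292,297,305,315,325):
  for u in (320,310): print(v,u,p[v,u],w[v,u].round(4),d[v,u].round(4))
E
```

```text
200 320 [141 105  66] [0.6314 0.1939 0.0212] 0.1737
200 310 [142 106  65] [0.6329 0.198  0.0206] 0.1743
220 320 [140 103  62] [0.6229 0.1971 0.0199] 0.1773
220 310 [141 105  64] [0.6245 0.2012 0.0203] 0.1769
250 320 [96 71 43] [0.6156 0.1999 0.0407] 0.1592
250 310 [99 75 46] [0.6172 0.2035 0.0413] 0.1586
270 320 [141 105  63] [0.6104 0.2019 0.0489] 0.1528
270 310 [142 105  65] [0.6114 0.2056 0.048 ] 0.1537
285 320 [139 104  62] [0.6048 0.204  0.0491] 0.1541
285 310 [140 104  61] [0.6056 0.2078 0.0476] 0.1558
292 320 [50 44 37] [0.6056 0.2037 0.0585] 0.1449
292 310 [101 101 100] [0.6068 0.2071 0.0584] 0.1449
297 320 [48 39 38] [0.6059 0.2036 0.064 ] 0.1394
297 310 [100 100  98] [0.6066 0.2071 0.0625] 0.141
305 320 [41 36 32] [0.6059 0.2036 0.0707] 0.133
305 310 [97 97 96] [0.6071 0.2067 0.0707] 0.133
315 320 [44 39 34] [0.6055 0.2038 0.0776] 0.1264
315 310 [98 97 97] [0.6065 0.2068 0.0771] 0.1269
325 320 [34 30 27] [0.6058 0.2037 0.085 ] 0.1192
325 310 [99 99 99] [0.6064 0.2067 0.0841] 0.1202
```

By depth, the shut fingers end at z≈0.056 while the reported TCP is 0.024, so the real fingertips are about 30 mm short of the reported TCP. I'll descend with force checks.

```bash
python3 - <<'E'
from h import *
manip.set_gripper(0.6); print(manip.current_ee_pos())
f0=F(); print(slide(-ez,0.003,0.030,4,f0),manip.current_ee_pos())
p,w,d=cloud(); 
manip.set_gripper(0.0,effort=60); print(manip.current_grip_width(),manip.current_grip_force(),manip.current_force(),manip.current_ee_pos())
p,w,d=cloud()
for v in (285,289,292,297,305): print(v,p[v,300],w[v,300].round(4),w[v,335].round(4))
E
```

```text
[0.59487309 0.20700637 0.02397821]
(0.032999999999999995, np.float64(0.28137391823553404)) [ 0.59474999  0.206993   -0.0092009 ]
0.1737509829135826 68.728378348751 [-1.24131923 -3.58786738 19.55620206] [ 0.59677518  0.20707849 -0.00638839]
285 [96 72 46] [0.6181 0.2065 0.0451] [0.6144 0.1961 0.0457]
289 [123  91  57] [0.6176 0.2066 0.0472] [0.6136 0.1965 0.0468]
292 [131  98  57] [0.6167 0.2069 0.0473] [0.6136 0.1966 0.0491]
297 [131  98  60] [0.6154 0.2074 0.048 ] [0.6117 0.1972 0.0482]
305 [132  99  62] [0.6125 0.2085 0.047 ] [0.6091 0.1981 0.048 ]
```

```bash
sed -i 's/h=0.024/h=-0.004/; s/ez\*0.155/ez*0.127/; s/ez\*0.21,CR/ez*0.185,CR/; s/\[\*xy,0.21\]/[*xy,0.19]/; s/\[\*xy,0.13\]/[*xy,0.11]/' h.py
python3 - <<'E'
from h import *
pick((.5949,.2070),np.radians(-20.5)); print(F(),manip.current_ee_pos()); print(place(1),manip.current_time())
E
```

```text
grip 0.17254009156049346 59.64076101779938
[ 0.74005227  0.49535426 -1.79758401] [0.59421855 0.20681788 0.1886259 ]
descend 0.02 0.09453116070560474 [-0.6 -0.6  0.1]
rail contact: tcp-centre 0.006326427968527047 5.1517325602788455
side force after backoff [-1.   0.6 -0.9]
down 0.012000000000000004 11.304815133853374 [ 0.6277 -0.1403  0.0967]
True 49.3583
```

```bash
python3 - <<'E'
from h import *
pick((.6005,.3675),np.radians(1.5)); 
if manip.current_grip_width()>0.1: print(place(0),manip.current_time())
pick((.4215,.1875),np.radians(6.5)); 
if manip.current_grip_width()>0.1: print(place(2),manip.current_time())
manip.move_ptp((0.50,-0.09,0.42),down(0))
p,w,d=cloud(); np.savez("chest.npz",p=p,w=w,d=d); cv2.imwrite("pics/c2.png",p[:,:,::-1]); print(manip.current_time())
E
```

```text
grip 0.17522640931198447 59.75393235683441
descend 0.02 -0.38391196844727715 [ 0.8  0.5 -0.4]
rail contact: tcp-centre 0.006107349198810325 5.5403996541892235
side force after backoff [-0.2  1.  -0.2]
down 0.011000000000000003 4.967009255968283 [ 0.6188 -0.0272  0.0967]
True 65.0583
grip 0.1791994767700303 59.478864669799805
descend 0.02 -0.18434900452974778 [-0.4 -0.2 -0.2]
rail contact: tcp-centre 0.004961253948787003 6.199739458696315
side force after backoff [ 0.6  0.1 -0.8]
down 0.011000000000000003 5.363110656075638 [ 0.4991 -0.0358  0.0966]
True 79.0333
80.0333
```

View pics/c2.png

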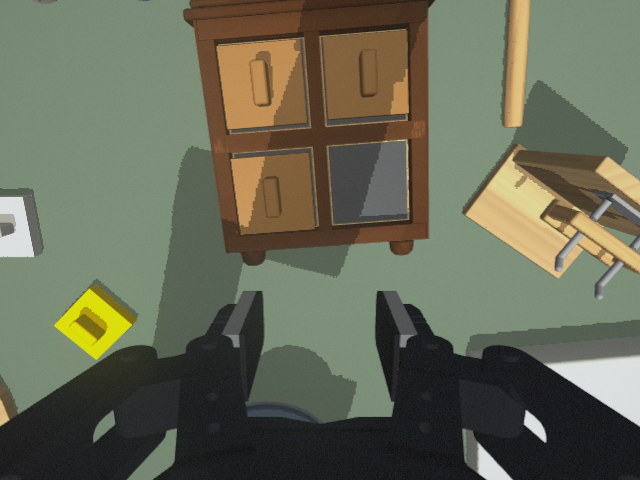

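All three fronts are seated, at (262,83), (367,75) and (272,192), and the lower right opening is free. Next is the gauge.

```bash
cat >> h.py <<'E'
SY=np.radians(-33.19); sx=np.array([np.cos(SY),np.sin(SY),0]); SR=down(SY+np.pi/2)
BAR=np.array([.4542,-.4008,0]); ZG=0.129; GR=down(CY+np.pi/2)
PULL={1:(.6277,-.1403),0:(.6188,-.0272),2:(.4991,-.0358)}
def insert(o,dx=0.0):
    g=np.array([*OP[o],0])+ex*(0.049-0.00325+dx)
    manip.move_ptp(g+ez*(ZG+0.075),GR); manip.move_l(g+ez*(ZG+0.026)); f0=F()
    s,f=slide(-ez,0.003,0.0225,10,f0); p=manip.current_ee_pos(); print("insert",o,s,f,"tip",p[2]-ZG+0.104,(F()-f0).round(1))
    return p,f0
def seat(f0):
    s,f=slide(ex,0.0005,0.006,4,f0); p=manip.current_ee_pos(); print("rail",s,f)
    q=p.copy(); q[2]=ZG; manip.move_l(q-ex*0.0001,max_speed=0.05); q=manip.current_ee_pos(); print("seated tip z",q[2]-ZG+0.104,(F()-f0).round(1))
    manip.set_gripper(0.4); manip.move_l(q+ez*0.08,max_speed=0.2); return q
E
python3 - <<'E'
from h import *
manip.set_gripper(0.4); manip.move_ptp(BAR+ez*0.24,SR); f0=F(); manip.move_l(BAR+ez*0.16); 
print(slide(-ez,0.0078,0.031,5,f0),manip.current_ee_pos())
manip.set_gripper(0,effort=60); print("grip",manip.current_grip_width(),manip.current_grip_force(),manip.current_ee_pos(),F()-f0)
p=manip.current_ee_pos(); p[2]=ZG
manip.move_l(p+ez*0.0155,max_speed=0.05); print(F()-f0,manip.current_ee_pos())
manip.move_l(p+ez*0.0155-sx*0.10,max_speed=0.1); print(F()-f0)
manip.move_l(p+ez*0.07-sx*0.10); print(manip.current_grip_width(),manip.current_time())
q,f0=insert(2); print(manip.current_time())
pp,w,d=cloud(); cv2.imwrite("pics/g1.png",pp[:,:,::-1])
E
```

```text
(0.0312, np.float64(-1.6972571986737064)) [ 0.45477219 -0.40096944  0.12977086]
grip 0.1715343244291038 59.9433159828186 [ 0.45487366 -0.40106588  0.13012607] [-0.47184109 -0.22131902  1.17035283]
[ 0.76961249 -0.18651501 -3.5275497 ] [ 0.45493728 -0.40111238  0.14473648]
[ 0.99827999 -0.29332354 -2.42653963]
0.17726963915724592 86.85
insert 2 0.023999999999999997 -0.6804054020585342 tip 0.10621020741369284 [-1.1 -0.1 -0.7]
91.0583
```

View pics/g1.png

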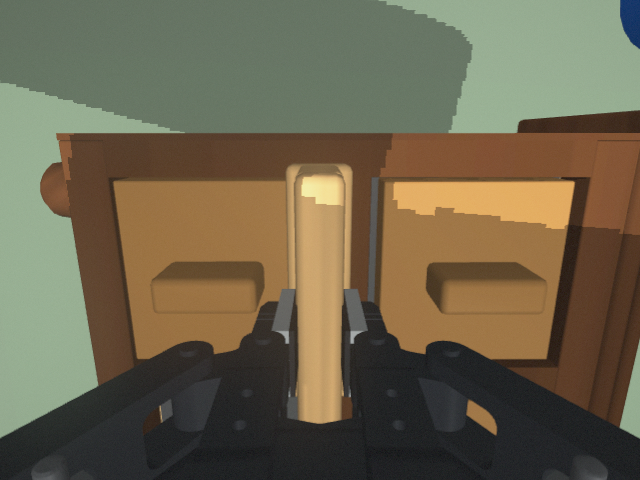

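The gauge stands in the gap above the front in opening 2 (bar at (320,290), square to the rail). Next I'll seat it against the rail and push the front up to the blade.

```bash
cat >> h.py <<'E'
def push(o):
    c=np.array([*PULL[o],0]); manip.set_gripper(0.45)
    manip.move_ptp(c+ez*0.19,CR); manip.move_l(c+ez*0.0975,max_speed=0.12)
    manip.set_gripper(0,effort=50); print("pull grip",manip.current_grip_width()); f0=F()
    s,f=slide(ex,0.0005,0.006,8.5,f0); p=manip.current_ee_pos(); print("front vs blade",s,f,"tcp-centre",(p-[*OP[o],0])@ex)
    manip.move_l(p-ex*0.0002,max_speed=0.02); print("relieved",(F()-f0)@ex,manip.current_ee_pos()-p)
    manip.set_gripper(0.45); manip.move_l(manip.current_ee_pos()+ez*0.09,max_speed=0.2)
def regrip(q):
    manip.set_gripper(0.4); manip.move_ptp(q+ez*0.08,GR); manip.move_l(q,max_speed=0.12)
    manip.set_gripper(0,effort=60); print("gauge grip",manip.current_grip_width()); manip.move_l(q+ez*0.025,max_speed=0.04); manip.move_l(q+ez*0.075,max_speed=0.2)
E
python3 - <<'E'
from h import *
f0=F(); q=seat(f0); np.save("q2.npy",q); print(manip.current_time()); push(2)
p,w,d=cloud(); cv2.imwrite("pics/g2.png",p[:,:,::-1]); print(manip.current_time())
E
```

```text
rail 0.0025 5.320720048362099
seated tip z 0.10529050200755903 [-10.4   0.9  16. ]
93.4917
pull grip 0.17119873532985863
front vs blade 0.002 8.77848744467829 tcp-centre 0.0003033191849163796
relieved -3.871281932378757 [-4.70785911e-04 -4.25888359e-05 -3.18328866e-05]
98.6
```

View pics/g2.png

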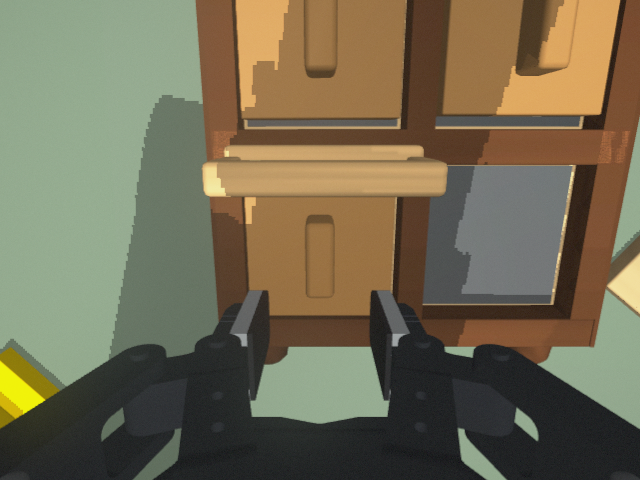

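The gauge stands in the gap at (325,178) with the front tight behind it. The contact x is 4.7 mm short of the rail contact, which matches the 5 mm blade. On to the other two.

```bash
sed -i 's/q\[2\]=ZG;/q[2]=ZG+0.0008;/' h.py; python3 - <<'E'
from h import *
regrip(np.load("q2.npy")+ez*0.001)
for o in (0,1):
    q,f0=insert(o)
    if q[2]>ZG+0.008: print("blocked"); break
    q=seat(f0); np.save(f"q{o}.npy",q); push(o); print(manip.current_time())
    if o==0: regrip(q)
p,w,d=cloud(); cv2.imwrite("pics/g3.png",p[:,:,::-1])
E
```

```text
gauge grip 0.17303539786733294
insert 0 0.023999999999999997 5.985481286842699 tip 0.10724952812000436 [-0.5  0.   6. ]
rail 0.0015 5.354121230000309
seated tip z 0.10723544190213781 [-10.1   0.2  23.5]
pull grip 0.17545086092049503
front vs blade 0.0025 10.35513267485007 tcp-centre 0.0013417855075020318
relieved -3.8405768712851738 [-5.60682980e-04 -6.13720077e-05 -2.70469805e-05]
113.0833
gauge grip 0.16528846649811793
insert 1 0.023999999999999997 13.775478708939508 tip 0.10831274216933724 [-5.9  1.1 13.8]
rail 0.001 6.014425593830257
seated tip z 0.10831957852931347 [-15.3   3.2  28.6]
pull grip 0.1754929398787078
front vs blade 0.0025 9.648678672806902 tcp-centre 0.0016218138660794139
relieved -4.262460311641529 [-5.24456212e-04 -9.16151339e-05 -5.52943145e-05]
127.3417
```

View pics/g3.png

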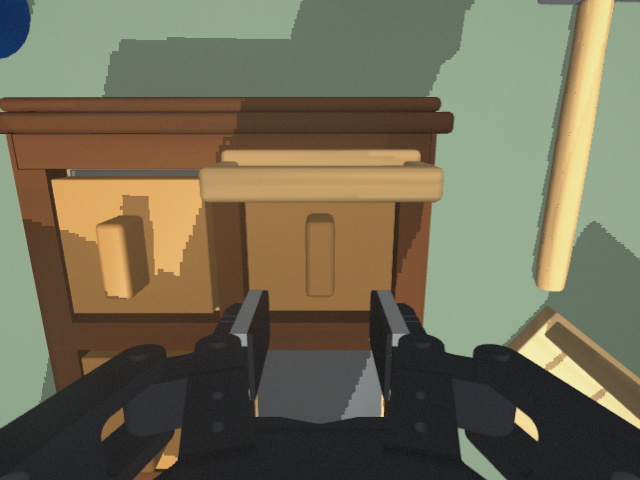

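```bash
python3 - <<'E'
from h import *
q=np.load("q1.npy"); regrip(q); z=q[2]; print("z",z)
h=np.array([.45487,-.40107,0])-sx*0.004
manip.move_ptp(h-sx*0.096+ez*(z+0.075),SR); manip.move_l(h-sx*0.096+ez*(z+0.0155)); f0=F(); print(manip.current_ee_pos()[2])
s,f=slide(sx,0.012,0.096,5,f0); print("in",s,f,(F()-f0).round(1))
if f<5:
    s,f=slide(-ez,0.003,0.021,2.5,f0); print("down",s,f,manip.current_ee_pos()[2]-z)
    p,w,d=cloud(); cv2.imwrite("pics/h1.png",p[:,:,::-1])
print(manip.current_time())
E
```

```text
gauge grip 0.17422674509185673
z 0.13331957852931348
0.14926310193271988
in 0.10799999999999998 -0.2884572667906379 [ 0.2 -0.2  0.6]
down 0.018 23.531396962113714 0.0003948892280340177
141.85
```

View pics/h1.png

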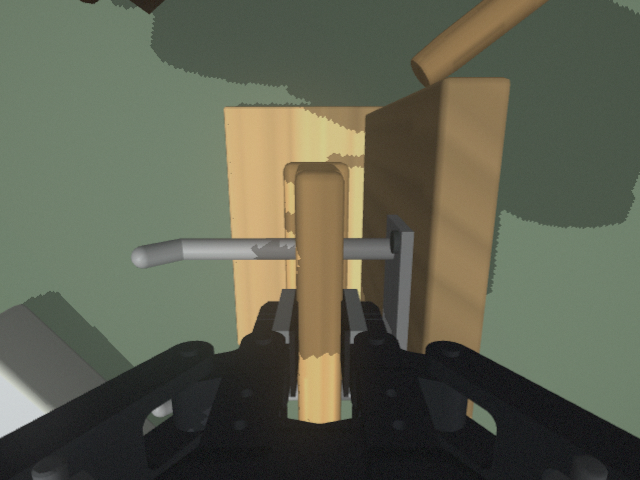

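The bar lies over both prongs, blade down (bar at (320,250), prong crossing at row 249). I'll ease the load, release with a small opening, retreat and check everything.

```bash
python3 - <<'E'
from h import *
p=manip.current_ee_pos(); manip.move_l(p+ez*0.0005,max_speed=0.02); print(F())
manip.set_gripper(0.3); manip.move_l(p+ez*0.12,max_speed=0.12)
def show(w,m,mina,lab):
    n,l,st,_=cv2.connectedComponentsWithStats(m.astype(np.uint8))
    for i in range(1,n):
        if st[i,4]>mina:
            q=w[l==i]; c,s,t=cv2.minAreaRect((q[:,:2]*1000).astype(np.float32)); print(lab,np.round(c,1),np.round(s,1),round(t,2),np.median(q[:,2]).round(4))
manip.move_ptp((0.44,-0.36,0.42),down(0)); p,w,d=cloud(); wood=(p[...,0].astype(int)-p[...,2]>0.25*p[...,0]); cv2.imwrite("pics/e1.png",p[:,:,::-1])
show(w,(d>0)&(w[...,1]<-.25)&(w[...,0]>.3)&(w[...,2]>.17)&(w[...,2]<.187)&wood,50,"bar")
manip.move_ptp((0.50,-0.09,0.40),down(0)); p2,w,d=cloud(); cv2.imwrite("pics/e2.png",p2[:,:,::-1])
ok=(d>0)&(abs(w[...,1]+.09)<.2)&(w[...,0]>.35)&(w[...,0]<.75)
show(w,ok&(w[...,2]>.140)&(w[...,2]<.16),100,"pull")
show(w,ok&(w[...,2]<.107)&(w[...,2]>.09),80,"mat")
cv2.imwrite("pics/e.png",np.hstack([cv2.resize(x[:,:,::-1],(400,300)) for x in(p,p2)])); print(manip.current_time())
E
```

```text
[-0.87442778 -0.33805299  1.78697895]
bar [ 462.4 -405.6] [109.4  16. ] 56.9 0.1783
pull [ 628.4 -140.2] [43.9 16. ] 4.35 0.1481
pull [619.  -27.1] [44.2 16.2] 4.5 0.148
pull [499.2 -35.6] [44.3 16.2] 4.24 0.1481
mat [ 627.6 -140.4] [98.2 96.3] 4.3 0.1001
mat [619.2 -27.6] [98.2 96.2] 4.24 0.0999
mat [ 508.9 -149.5] [98.1 96.7] 4.33 0.1005
mat [500.5 -36.6] [97.7 96.1] 4.25 0.0999
mat [ 429.1 -193.7] [20.2 29. ] 8.0 0.1042
mat [415.1  -4.5] [20.1 30.3] 4.51 0.1042
145.7
```

View pics/e.png

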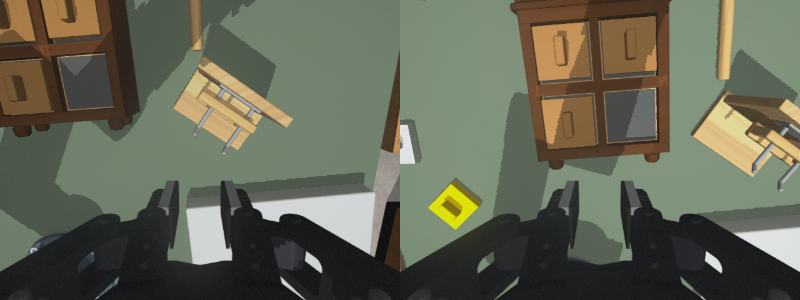

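The gauge hangs square on both prongs. All three fronts lie flat and square to within 0.3°, and each pull position agrees with a gap of about 5.2 mm.

```bash
python3 -c "
from bench import manip
print(manip.sign_off(),manip.current_time())"
```

```text
the job is handed in; nothing more can be done
the job is handed in; nothing more can be done
```

I handed the job in at about 146 s: all three oak fronts are seated with gaps of about 5.2 mm set with the gauge, the gauge hangs on both prongs again, and the cup, glue bottle and hammer were not touched; no verdict came back.

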